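# Hang the red sweets caddy on the counter rack

## Task

Hang the red caddy on the counter rack: bring both of its hooks down over the top rail, near the middle of the rail, and let go gently once the rail carries it, so that it stays hanging there, upright and still, its back resting against the rack. Do not drop it, and leave the blue caddy and the white tub where they stand.

Things in the scene. Friction and masses are not known exactly. Their poses are not given: they have to be found in the camera images.
- red_handle (a point): Red open two-compartment tray with cartons, 90 mm deep (x), 110 wide (y), about 0.32 kg, standing on the counter. This point: centre of its black carrying bar, 70 mm long along x, 16 wide in y, 20 high, 122 mm above the underside, over the centre of mass; beside the bar all is free down to the side walls, 60 mm above the underside. x points to the tray's back, where the hooks are; z up.
- red_hook (a point): Mouth of the red caddy's two steel hooks (16 mm wide, 35 mm either side in y), behind its 120 mm tall back wall. Point midway between them on the underside of their 4 mm thick flat tops, 59 mm behind (+x) and 2 mm below the bar's centre. Open downwards, 28 mm wide inside (14 mm either way along x); rear lips, 4 mm thick, reach 22 mm below this point. Axes as red_handle.
- rail (a point): Fixed rack's top rail: round steel bar, 10 mm thick, along y, 212 mm free between two posts no higher than it. Point: middle of the rail, on its top, 175 mm above the counter. A hung caddy's x lies along this x, its tray on the -x side. A lower bar, 10 mm thick, 85 mm above the counter and 4 mm nearer -x, stops its back wall: hung, it leans up to 10 degrees. Base 150 x 240 x 10 mm.
- blue_handle (a point): Bystander: blue caddy of the same shape and size, standing on the counter; this is the centre of its carrying bar, 122 mm above its underside.
- tub_centre (a point): Bystander: white round tub with a yellow label, 68 mm across, 85 mm tall, standing on the counter; this is its centre, half-way up.

How it is judged:
By the outcome, as a careful person would: the job done as asked, in the order asked, and still so for the second after the job is handed in, with the robot touching nothing.
It also fails if it takes over 45 s, if anything falls off the work surface, if the arm or the gripper's body presses on something with over 40 N, if the wrist force passes 120 N, or if a joint passes its speed limit or range.

## Robot

A 6-joint arm with a two-finger parallel gripper is mounted at the origin on the work surface. World frame = base frame: x ahead of the robot, y to its left, z up, the work surface at z = 0. Lengths are in mm, angles in degrees, forces in N, time in s.
With the tool pointing down it reaches from about 300 to 850 mm from the base axis. Payload 4.2 kg.
Tool frame: the origin (TCP) lies between the finger pads; the fingertips stand ahead of it and the grasp point (between the pads) lies 8 mm behind it (env.tip_reach is the x of the fingertips in the tool frame, in mm); x points along the fingers, y is the direction in which the jaws open and shut, and the axes are right-handed (so a half turn about x gives the same grasp; the last joint's range is limited). The gripper opens to 91 mm and grips with 3 to 60 N. Pads are 32 mm wide; open, the fingers measure 118 mm over their backs; the gripper's body (76 mm by 178 mm) begins 60 mm behind the grasp point.
Start: joints at [-74.198, 18.312, 89.639, -0, 72.044, -1.146], TCP at [167.618, -550.042, 224.976] pointing down, gripper open.
Joint ranges: [-177.97, 177.97], [-48.28, 115.42], [12.27, 149.76], [-77.06, 257.06], [2.81, 150.46], [-146.56, 146.56]. Speed limits (degrees/s): [147.25, 147.25, 180, 180, 180, 180].

## Interface

Orientations are given as [roll, pitch, yaw] about the fixed x, y, z axes, in that order (R = Rz(yaw) Ry(pitch) Rx(roll)).
In Python, from workcell import env, cams gives the robot as it stands.
- The arm moves only by the tool arm_command, never from a script. Its argument "deltas" is a list of rows, each a list of 3 entries, a list of its own where there are three numbers: the opening, from 0 (shut) to 1 (fully open), then the shift along the world's x, y, z in mm, then the turn about the world's z in rad. A call has 1 to 20 rows; each row is the pose to reach, as a shift and turn from the pose commanded when the call began; what a row does not reach only later rows make up. A row lasts 1/10 s, in which the tool goes at most 50 mm and 8.59 degrees, less where a joint would pass 70% of its speed; a pose out of reach is approached as far as the arm can. A call with a gripper value outside its range is refused whole. The fingers move at their own pace and stop on an object; "grip_force" is the grip in N (left out, the last holds). Time passes only in rows, so rows that repeat a pose let the fingers close. It gives the time, the measured TCP pose, the force and the opening at its end, in the units of the state.
- env.state(): the state, without advancing time (a new reading comes with each control period).
- cams.grab_frame(name): name is "side" or "top"; returns a dict with "img" (384x512x3 uint8, red, green, blue), "K" (3x3 intrinsics, pixels), "dist" ([k1, k2, p1, p2, k3] as OpenCV has them; the pictures are not rectified), "rvec" (rotation vector, rad) and "tvec" (3), from world to camera coordinates, as OpenCV has them. Camera axes: x right, y down, z forward; pixel columns grow to the right and rows downward; lengths in mm; the calibration is good to about 2 mm. A picture is of the moment at which its call begins. There is no depth.
- env.job_done(): hands the job in, once; it reports no verdict.
Trained networks look in a picture, given as the dict that the camera call returned (one of the last four; its "shot" number tells which), for a name from the list of things; names that differ only in an ending like _2 or _b are one class to them, and where a whole thing is asked for, a point or a joint stands for the part that bears it (a point fixed in the world has none). Each returns a list of dicts, best first, with "conf" (0 to 1); they miss things now and then, are a little off and sometimes report something else, mostly with a low value. They report only what shows in the picture. A call takes as long as a camera call.
- cams.silhouettes(picture, name): "region" (384x512 bool, what is visible of it) and "centre" ([column, row] in pixels, amid what is visible of it).
The state is a dict: "time_s": time; "qpos": joint angles; "qvel": joint speeds; "effort": joint torques, N m; "ee_pos": TCP position; "ee_rot": TCP orientation; "force": force on the tool from outside, world axes, zero at the start; "torque": the same for the moment, N m; "gripper_width": finger opening in mm.
Only numpy, scipy, OpenCV 4.12 (cv2) and the standard library are available. Lean on these libraries where they do the work, as an engineer would, in place of code of your own. Each camera call takes 0.05 s, during which the arm holds its last target.

## Working session

There is one attempt and no reset: what is moved stays moved. The work goes in short steps, Python scripts to look and compute and a tool call to move; the robot and the scene stay as the last step left them, time stands still between calls to the robot, and variables do not carry over. Pictures are saved under pics/ and viewed, and the job is handed in when it is done.

Besides the shell and the picture viewer there is one more tool, called after "Call:" as name([rows], argument=value, ...), one row to a line, values as JSON. arm_command: Moves the arm, as the interface text tells. Its arguments: {"type":"object","properties":{"deltas":{"type":"array","items":{"type":"array"}},"grip_force":{"type":"number"}},"required":["deltas"]}

```bash
mkdir -p pics
cat > h.py <<'E'
import numpy as np, cv2
from workcell import env, cams
def save(f,n): cv2.imwrite('pics/'+n+'.png', cv2.cvtColor(f['img'],cv2.COLOR_RGB2BGR))
def proj(f,P):
    return cv2.projectPoints(np.array(P,float).reshape(-1,1,3),np.array(f['rvec'],float),np.array(f['tvec'],float),np.array(f['K'],float),np.array(f['dist'],float))[0].reshape(-1,2)
def ray(f,uv):
    p=cv2.undistortPoints(np.array(uv,float).reshape(1,1,2),np.array(f['K'],float),np.array(f['dist'],float)).ravel()
    R=cv2.Rodrigues(np.array(f['rvec'],float))[0]; t=np.array(f['tvec'],float).ravel()
    d=R.T@np.array([p[0],p[1],1]); return -R.T@t, d/np.linalg.norm(d)
def atz(f,uv,z):
    c,d=ray(f,uv); return c+d*(z-c[2])/d[2]
E
python3 - <<'E'
from h import *
for n in ['top','side']:
    f=cams.grab_frame(n); save(f,n+'0')
    print(n, ray(f,(256,192)))
    for o in ['red_handle','red_hook','rail','blue_handle','tub_centre']:
        for s in cams.silhouettes(f,o)[:2]: print(o,round(s['conf'],2),np.round(s['centre'],1),s['region'].sum())
print(env.state(),env.tip_reach)
E
```

```text
top (array([425.74692708, -66.26330507, 969.17230325]), array([ 0.21809431,  0.00444757, -0.97591756]))
red_handle 0.56 [376. 228.] 1885
red_hook 0.85 [375.  231.8] 1742
rail 0.61 [143.  184.3] 4397
tub_centre 0.95 [325.5 163.1] 634
tub_centre 0.54 [378.  230.2] 1841
side (array([ 401.80829114, -827.36852578,  856.49176918]), array([ 0.19575221,  0.71360344, -0.67264493]))
red_handle 0.59 [270.5 321.6] 3837
red_hook 0.89 [271.  325.9] 3827
rail 0.72 [242.8 152. ] 2477
blue_handle 0.94 [215.8 240.5] 2566
tub_centre 0.84 [321.3 260.7] 1016
{'time_s': 0.6, 'qpos': array([-7.41999907e+01,  1.83105878e+01,  8.96394785e+01, -7.79330108e-04,
        7.20428251e+01, -1.14447516e+00]), 'qvel': array([ 0.11266691, -0.01320054, -0.02364066,  0.04913936, -0.05278582,
       -0.00574529]), 'effort': array([-1.45473373e-04, -4.12121236e+01, -2.32132351e+01,  7.28266127e-02,
        3.78676818e-02,  9.37967783e-07]), 'ee_pos': array([ 167.595801  , -550.0501949 ,  224.98584435]), 'ee_rot': array([ 82.90133545,  89.99285286, -80.15393987]), 'force': array([0.93417172, 0.19716525, 0.33050597]), 'torque': array([-0.01026251, -0.00702421, -0.02754974]), 'gripper_width': 90.70366533910057} 11.0
```

View pics/top0.png

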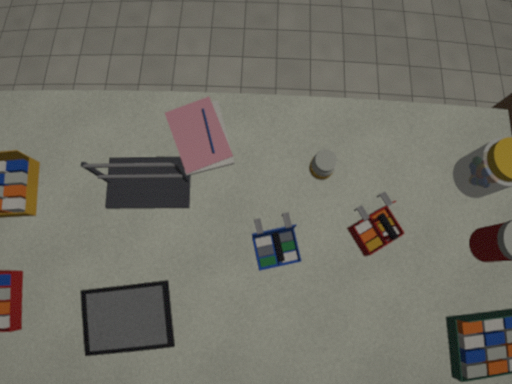

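View pics/side0.png

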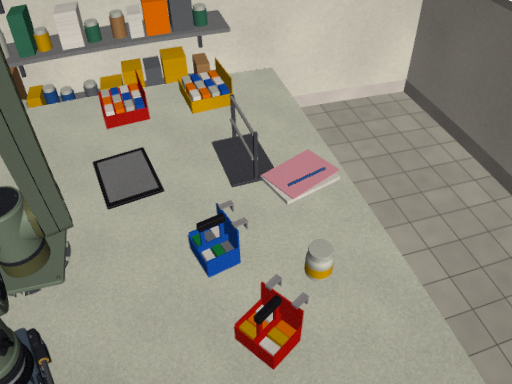

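The top view shows the red caddy at (376,228), blue at (276,247), tub at (322,165), and the rack rail at about (85..190, 165..178). I'll zoom in for the key points.

Run:
```python
import cv2
t=cv2.imread('pics/top0.png');s=cv2.imread('pics/side0.png')
def c(im,x0,y0,w,h,k,n): cv2.imwrite(f'pics/{n}.png',cv2.resize(im[y0:y0+h,x0:x0+w],None,fx=k,fy=k,interpolation=cv2.INTER_CUBIC))
c(t,340,185,75,75,8,'tr');c(s,225,265,95,105,5.6,'sr') if 0 else cv2.imwrite('pics/sr.png',cv2.resize(s[265:370,225:320],None,fx=5,fy=5,interpolation=cv2.INTER_CUBIC))
c(t,75,145,130,75,6,'tk');c(s,205,85,80,110,5,'sk')
```

```text
(no output)
```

View pics/tr.png

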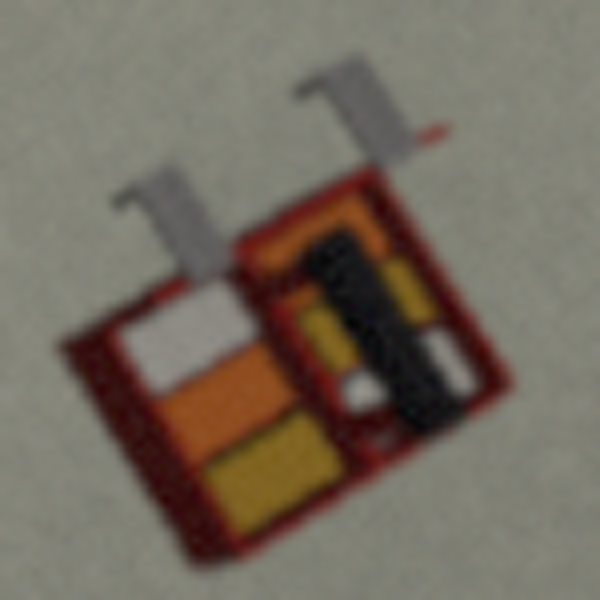

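View pics/sr.png

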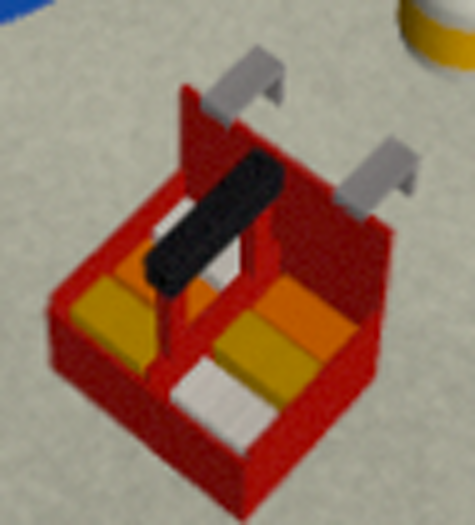

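View pics/tk.png

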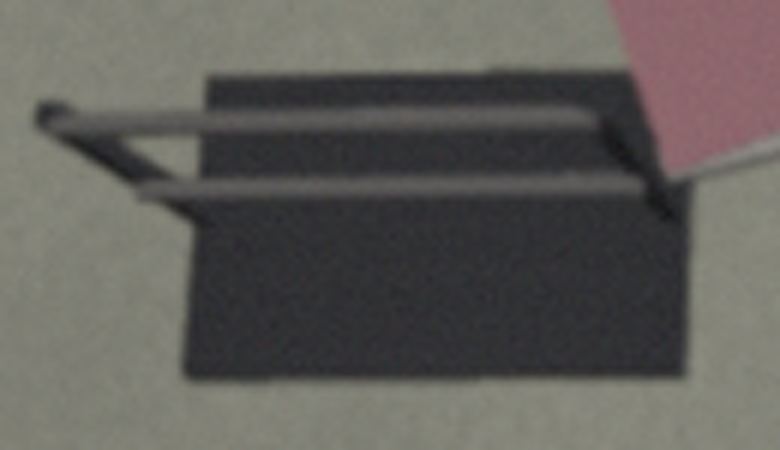

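View pics/sk.png

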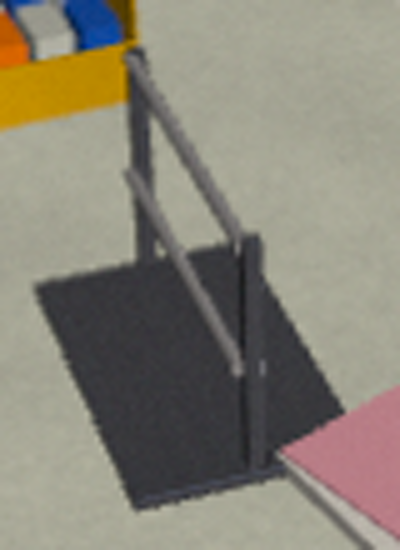

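```bash
cat > fit.py <<'E'
from h import *
from scipy.optimize import least_squares
T=cams.grab_frame('top');S=cams.grab_frame('side')
def px(l,k,o): return (np.array(l,float)+.5)/k-.5+np.array(o)
def fit(mt,pt,ms,ps,x0,extra=None):
    def world(m,p):
        m=np.array(m,float).copy()
        if len(p)>3: m[np.array([q[2]<11 for q in m]),0]+=p[3]
        c,s=np.cos(p[2]),np.sin(p[2])
        return np.c_[p[0]+c*m[:,0]-s*m[:,1],p[1]+s*m[:,0]+c*m[:,1],m[:,2]]
    def r(p,raw=False):
        a=proj(T,world(mt,p))-pt; b=proj(S,world(ms,p))-ps
        return (a,b) if raw else np.r_[a.ravel(),b.ravel()]
    o=least_squares(r,x0,loss='soft_l1'); a,b=r(o.x,True)
    print(np.round(np.r_[o.x[:2],np.degrees(o.x[2]),o.x[3:]],2)); print(np.round(a,1).tolist());print(np.round(b,1).tolist())
    # each camera separately
    for nm,m,p,F in (('top',mt,pt,T),('side',ms,ps,S)):
        q=least_squares(lambda v:(proj(F,world(m,v))-p).ravel(),o.x,loss='soft_l1').x
        print(nm,np.round(np.r_[q[:2],np.degrees(q[2])],2))
    return o.x
if __name__=='__main__':
    c=atz(T,(376,228),60);print(c)
    mt=[(77,43,124),(77,27,124),(77,-43,124),(77,-27,124),(35,8,132),(35,-8,132),(-35,8,132),(-35,-8,132)]
    pt=px([(143,185),(180,165),(362,58),(322,77),(310,250),(350,228),(418,435),(465,400)],8,(340,185))
    ms=[(77,43,124),(77,27,124),(77,-27,124),(77,-43,124),(35,8,132),(35,-8,132),(-35,8,132),(-35,-8,132),(-45,-55,0),(45,55,120),(45,-55,120)]
    ps=px([(258,46),(284,66),(392,137),(418,158),(258,150),(283,168),(146,262),(172,275),(242,520),(183,85),(392,230)],5,(225,265))
    fit(mt,pt,ms,ps,[c[0],c[1],0.5])
    c=atz(T,(135,165),170);print(c)
    mt=[(0,106,170),(0,-106,170),(75,120,10),(-75,120,10),(-75,-120,10)]
    pt=px([(62,123),(597,115),(208,75),(183,378),(690,375)],6,(75,145))
    ms=[(0,106,170),(0,-106,170),(-75,120,10),(75,120,10),(-75,-120,10)]
    ps=px([(143,68),(240,240),(35,287),(235,245),(135,497)],5,(205,85))
    fit(mt,pt,ms,ps,[c[0],c[1],0.,-30])
    print(atz(T,(276,247),60),atz(T,(322,165),60))
E
python3 fit.py
```

```text
[ 546.95722515 -378.31299315   60.        ]
[ 541.92 -385.1    31.88]
[[-1.3, 0.7], [-0.5, 0.0], [0.0, -0.3], [-0.2, 0.4], [-0.1, -0.1], [0.3, -0.6], [2.0, 1.9], [1.5, 3.0]]
[[-0.0, -0.2], [0.6, -0.1], [-0.5, -0.2], [0.6, -0.0], [-0.1, -1.5], [1.1, -0.7], [-1.2, -1.1], [-0.2, 1.1], [0.1, 1.2], [0.7, -0.6], [0.7, 0.3]]
top [ 542.2  -383.77   30.56]
side [ 541.51 -385.72   32.36]
[657.52422366 227.38224705 170.        ]
[658.39 242.58   2.88  -1.99]
[[1.4, -0.0], [-1.4, 0.1], [-0.2, -0.1], [-0.3, 0.6], [-0.0, 0.7]]
[[-1.0, -0.6], [1.3, 0.8], [0.0, -0.5], [2.0, -1.0], [0.4, 1.6]]
top [658.49 242.32   3.08]
side [658.02 243.71   2.71]
[ 487.80435347 -119.19548221   60.        ] [ 710.78827885 -235.54612565   60.        ]
```

```bash
cat > ov.py <<'E'
from h import *
def Wt(p,m):
    m=np.array(m,float);c,s=np.cos(p[2]),np.sin(p[2])
    return np.c_[p[0]+c*m[:,0]-s*m[:,1],p[1]+s*m[:,0]+c*m[:,1],m[:,2]+(p[3] if len(p)>3 else 0)]
def rect(x0,x1,y0,y1,z): return [(x0,y0,z),(x1,y0,z),(x1,y1,z),(x0,y1,z)]
def overlay(f,p,polys,box,k,name,col=(0,255,0)):
    x0,y0,w,h=box; im=cv2.cvtColor(f['img'],cv2.COLOR_RGB2BGR)[y0:y0+h,x0:x0+w]
    im=cv2.resize(im,None,fx=k,fy=k,interpolation=cv2.INTER_CUBIC)
    for m in polys:
        q=(proj(f,Wt(p,m))-[x0,y0]+.5)*k-.5
        cv2.polylines(im,[np.round(q).astype(int)],True,col,1)
    cv2.imwrite('pics/'+name+'.png',im)
caddy=[rect(-35,35,-8,8,132),rect(45,77,27,43,124),rect(45,77,-43,-27,124),rect(-45,45,-55,55,0),rect(-45,45,-55,55,60),[(45,-55,0),(45,-55,120),(45,55,120),(45,55,0)]]
E
python3 - <<'E'
from ov import *
T=cams.grab_frame('top');S=cams.grab_frame('side')
p=[542,-385,np.radians(31.5)]
overlay(T,p,caddy,(340,185,75,75),7,'ot1');overlay(S,p,caddy,(225,265,95,105),5,'os1')
E
python3 -c "
import cv2,numpy as np
a=cv2.imread('pics/ot1.png');b=cv2.imread('pics/os1.png')[:a and 525] if 0 else cv2.imread('pics/os1.png')
a=cv2.resize(a,(525,525))
c=np.hstack([a,b[:525]]);cv2.imwrite('pics/o1.png',cv2.resize(c,(800,int(800*525/c.shape[1]))))"
```

```text
(no output)
```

View pics/o1.png

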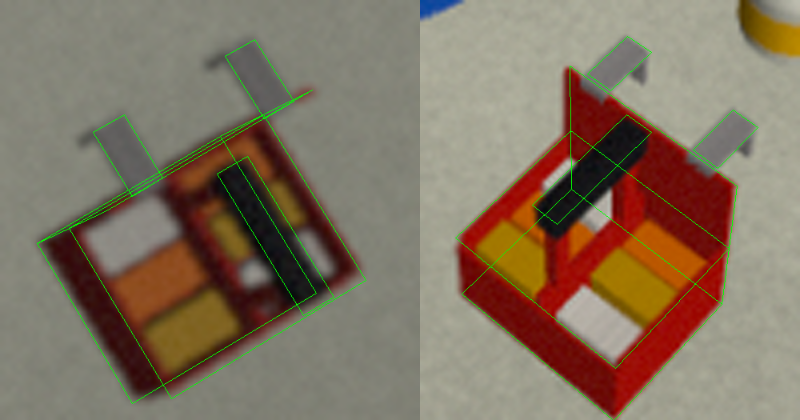

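The overlay fits well: hooks and tray edges lie within about 1 px, and the bar sits a few mm lower than modelled. Next I'll work out the approach move.

Run:
```python
from h import *
from scipy.spatial.transform import Rotation as Ro
s=env.state(); R=Ro.from_euler('xyz',s['ee_rot'],degrees=True).as_matrix(); print(np.round(R,3))
ya=np.degrees(np.arctan2(R[1,1],R[0,1])); t=(31.5+90-ya+90)%180-90
print(ya,t,np.radians(t), np.array([542,-385,114])-s['ee_pos'])
```

```text
[[ 0.     0.292 -0.957]
 [-0.    -0.957 -0.292]
 [-1.     0.    -0.   ]]
-73.05133194919944 14.551331949199437 0.25396865306417443 [ 374.38015597  165.0299943  -110.99058619]
```

Call:
arm_command([
  [1, [40, 18, 0], 0.03],
  [1, [82, 36, 0], 0.06],
  [1, [124, 55, 0], 0.09],
  [1, [166, 73, 0], 0.12],
  [1, [208, 92, 0], 0.15],
  [1, [250, 110, 0], 0.18],
  [1, [292, 129, 0], 0.21],
  [1, [334, 147, 0], 0.24],
  [1, [374, 165, 0], 0.254],
  [1, [374, 165, 0], 0.254],
  [1, [374, 165, 0], 0.254],
  [1, [374, 165, -30], 0.254],
  [1, [374, 165, -60], 0.254],
  [1, [374, 165, -60], 0.254],
  [1, [374, 165, -60], 0.254],
], grip_force=30)

```text
time_s: 2.3
ee_pos: [540.6, -385.8, 165.4]
ee_rot: [-40.5, 90.0, 170.9]
force: [0.8, -0.5, 0.5]
gripper_width: 91.1
```

Run:
```python
from ov import *
T=cams.grab_frame('top');S=cams.grab_frame('side')
a=T['img'][165:285,310:430];b=S['img'][230:380,190:340]
c=np.hstack([cv2.resize(a,(400,400)),cv2.resize(b,(400,400))]);cv2.imwrite('pics/g1.png',c[:,:,::-1])
s=env.state();print(s['time_s'],s['ee_pos'],s['ee_rot'])
```

```text
2.4 [ 541.87366803 -386.21666663  167.10487978] [110.39662651  89.80072692 -38.16346756]
```

View pics/g1.png

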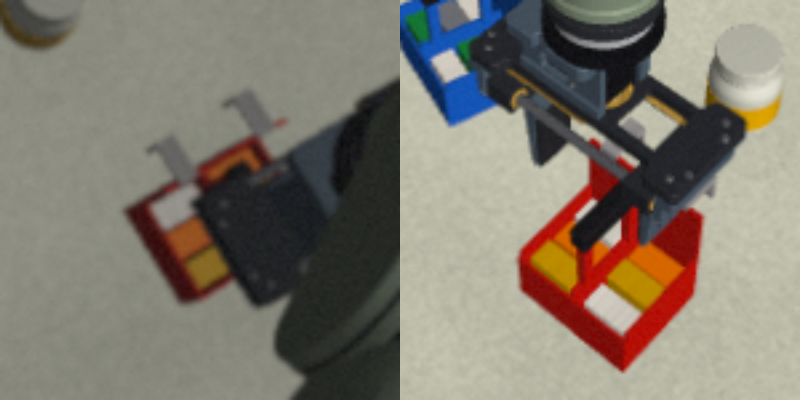

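The gripper straddles the bar. I'll descend and close.

Call:
arm_command([
  [1, [0, 0, -20], 0],
  [1, [0, 0, -40], 0],
  [1, [0, 0, -53], 0],
  [1, [0, 0, -53], 0],
  [1, [0, 0, -53], 0],
  [0, [0, 0, -53], 0],
  [0, [0, 0, -53], 0],
  [0, [0, 0, -53], 0],
  [0, [0, 0, -53], 0],
  [0, [0, 0, -53], 0],
  [0, [0, 0, -53], 0],
  [0, [0, 0, -53], 0],
  [0, [0, 0, -53], 0],
], grip_force=30)

```text
time_s: 3.7
ee_pos: [541.6, -385.1, 111.9]
ee_rot: [58.5, 90.0, -90.0]
force: [0.2, 0.5, -0.1]
gripper_width: 30.1
```

Run:
```python
from ov import *
from scipy.spatial.transform import Rotation as Ro
S=cams.grab_frame('side')
s=env.state();R=Ro.from_euler('xyz',s['ee_rot'],degrees=True).as_matrix();ya=np.degrees(np.arctan2(R[1,1],R[0,1]))
print(s['time_s'],s['ee_pos'],ya+90,s['force'],s['gripper_width'])
p=[542,-385,np.radians(31.5)]
overlay(S,p,caddy,(215,245,115,125),5,'g2')
```

```text
3.75 [ 541.62829712 -385.01994653  111.95231152] 31.50412302293215 [ 0.04656995 -0.39720612  0.27286595] 26.437103942101896
```

View pics/g2.png

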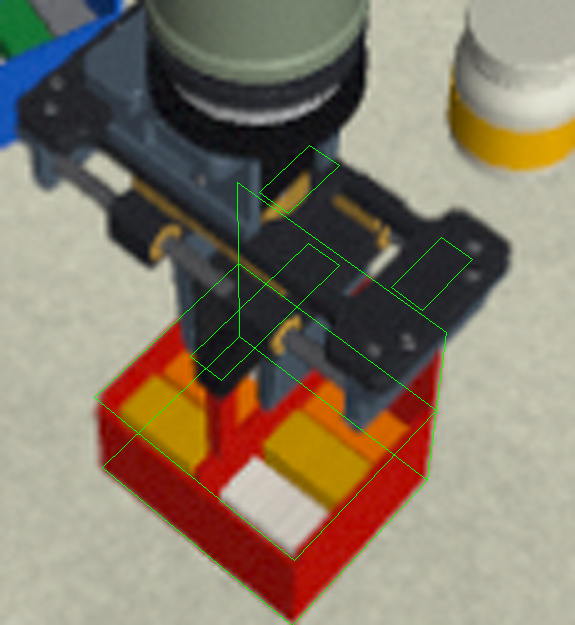

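Fingers are still closing on the bar and nothing has been displaced. I'll keep closing, then lift.

Call:
arm_command([
  [0, [0, 0, 0], 0],
  [0, [0, 0, 0], 0],
  [0, [0, 0, 0], 0],
  [0, [0, 0, 0], 0],
  [0, [0, 0, 0], 0],
], grip_force=30)

```text
time_s: 4.25
ee_pos: [541.6, -385.1, 111.9]
ee_rot: [82.9, 90.0, -65.6]
force: [0.1, -0.8, -1.3]
gripper_width: 15.7
```

Call:
arm_command([
  [0, [0, 0, 5], 0],
  [0, [0, 0, 15], 0],
  [0, [0, 0, 35], 0],
  [0, [0, 0, 60], 0],
  [0, [0, 0, 85], 0],
  [0, [0, 0, 110], 0],
  [0, [0, 0, 135], 0],
  [0, [0, 0, 155], 0],
  [0, [0, 0, 168], 0],
  [0, [0, 0, 173], 0],
  [0, [0, 0, 173], 0],
  [0, [0, 0, 173], 0],
])

```text
time_s: 5.45
ee_pos: [541.2, -384.7, 283.7]
ee_rot: [-67.5, 89.9, 144.0]
force: [-0.9, 0.1, -3.9]
gripper_width: 16.2
```

Run:
```python
from ov import *
S=cams.grab_frame('side')
s=env.state()
print(s['time_s'],s['ee_pos'],s['force'],s['torque'],s['gripper_width'])
p=[542,-385,np.radians(31.5),173]
overlay(S,p,caddy,(200,150,140,190),3,'l1')
```

```text
5.5 [ 541.13540259 -384.6908299   283.43334154] [ 0.02857505 -0.38484917 -3.19038894] [-0.01935498 -0.00941815 -0.01568133] 16.037035648180055
```

View pics/l1.png

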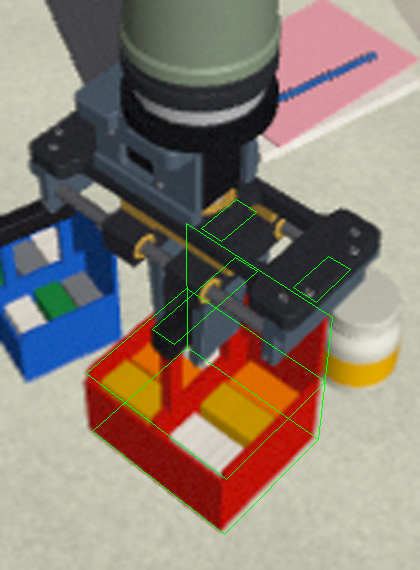

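Lifted level (4 N of load). Carry toward the rack, standing off 40 mm in −x.

Call:
arm_command([
  [0, [0, 5, 0], 0],
  [0, [0, 15, 0], -0.01],
  [0, [0, 32, 0], -0.03],
  [0, [0, 55, 0], -0.05],
  [0, [2, 80, 0], -0.08],
  [0, [3, 105, 0], -0.11],
  [0, [4, 130, 0], -0.14],
  [0, [5, 155, 0], -0.17],
  [0, [6, 180, 0], -0.2],
  [0, [7, 205, 0], -0.23],
  [0, [8, 230, 0], -0.26],
  [0, [9, 255, 0], -0.29],
  [0, [10, 280, 0], -0.32],
  [0, [11, 305, 0], -0.35],
  [0, [12, 330, 0], -0.38],
  [0, [13, 355, 0], -0.41],
  [0, [14, 380, 0], -0.44],
  [0, [15, 405, 0], -0.46],
  [0, [16, 430, 0], -0.48],
  [0, [17, 455, 0], -0.499],
])

```text
time_s: 7.5
ee_pos: [557.8, 71.6, 284.9]
ee_rot: [-31.3, 90.0, 151.6]
force: [0.2, -0.1, -3.4]
gripper_width: 15.7
```

Call:
arm_command([
  [0, [0, 25, 0], 0],
  [0, [0, 50, 0], 0],
  [0, [0, 75, 0], 0],
  [0, [0, 100, 0], 0],
  [0, [0, 125, 0], 0],
  [0, [0, 145, 0], 0],
  [0, [0, 160, 0], 0],
  [0, [0, 168, 0], 0],
  [0, [0, 170, 0], 0],
  [0, [0, 170, 0], 0],
  [0, [0, 170, 0], 0],
  [0, [0, 170, 0], 0],
])

```text
time_s: 8.7
ee_pos: [558.7, 239.2, 285.1]
ee_rot: [101.7, 90.0, -75.5]
force: [-1.0, 0.9, -3.3]
gripper_width: 16.0
```

Run:
```python
from ov import *
from scipy.spatial.transform import Rotation as Ro
T=cams.grab_frame('top');S=cams.grab_frame('side');save(T,'t2');save(S,'s2')
s=env.state();R=Ro.from_euler('xyz',s['ee_rot'],degrees=True).as_matrix();ya=np.degrees(np.arctan2(R[1,1],R[0,1]))
print(s['time_s'],s['ee_pos'],ya+90,s['force'],s['gripper_width'])
p=[*s['ee_pos'][:2],np.radians((ya+90)),s['ee_pos'][2]-112]
overlay(T,p,caddy,(60,130,150,150),4,'ot2');overlay(S,p,caddy,(170,40,130,150),4,'os2')
```

```text
8.8 [558.74071485 239.32262391 285.06418246] 2.8586849842214264 [ 0.24221568 -0.53359836 -3.12278617] 15.730538338749565
```

View pics/ot2.png

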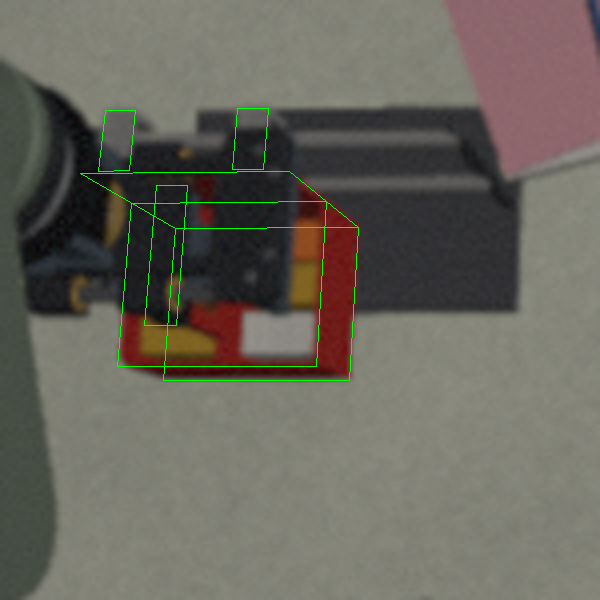

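View pics/os2.png

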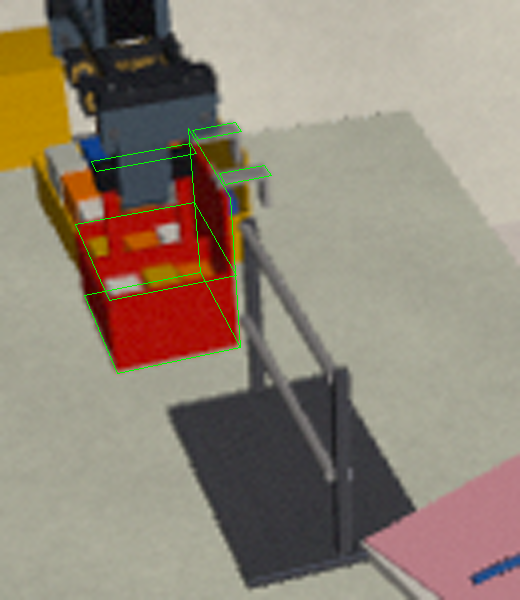

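The held caddy matches the prediction, with the hooks overlaid exactly. Next: forward 38 mm over the rail, then down to just above it.

Call:
arm_command([
  [0, [5, 0, 0], 0],
  [0, [15, 0, 0], 0],
  [0, [27, 0, 0], 0],
  [0, [35, 0, 0], 0],
  [0, [38, 1, 0], 0],
  [0, [38, 1, 0], 0],
  [0, [38, 1, -8], 0],
  [0, [38, 1, -23], 0],
  [0, [38, 1, -40], 0],
  [0, [38, 1, -57], 0],
  [0, [38, 1, -70], 0],
  [0, [38, 1, -78], 0],
  [0, [38, 1, -80], 0],
  [0, [38, 1, -80], 0],
  [0, [38, 1, -80], 0],
])

```text
time_s: 10.3
ee_pos: [597.1, 241.1, 205.9]
ee_rot: [-165.0, 89.9, 18.0]
force: [-0.2, 0.1, -3.8]
gripper_width: 15.6
```

```bash
cat > look.py <<'E'
from ov import *
import sys
from scipy.spatial.transform import Rotation as Ro
n=sys.argv[1]
T=cams.grab_frame('top');S=cams.grab_frame('side')
s=env.state();R=Ro.from_euler('xyz',s['ee_rot'],degrees=True).as_matrix();ya=np.degrees(np.arctan2(R[1,1],R[0,1]))
print(s['time_s'],s['ee_pos'],ya+90,s['force'],s['torque'],s['gripper_width'])
p=[*s['ee_pos'][:2],np.radians((ya+90)),s['ee_pos'][2]-112]
rl=Wt([658.4,242.6,np.radians(2.9)],[(0,106,175),(0,-106,175)])
lip=[[(73,a,98),(77,a,98),(77,a,124),(73,a,124)] for a in (-43,-27,27,43)]
for f,b,k,m in ((T,(70,140,120,110),5,'ot'),(S,(190,50,100,120),5,'os')):
    overlay(f,p,caddy+lip,b,k,m+n)
    overlay(f,p,[],b,k,m+'r'+n)
E
python3 look.py 3; python3 -c "
import cv2,numpy as np
a=cv2.imread('pics/os3.png');b=cv2.imread('pics/osr3.png');c=np.hstack([a,b]);cv2.imwrite('pics/c3.png',cv2.resize(c,(800,480)))"
```

```text
10.4 [597.0570494  241.11836689 205.88224073] 2.9088085816499785 [-0.16769404  0.48867438 -4.4490646 ] [-0.06671316  0.0121141   0.02231566] 15.83511634461924
```

View pics/c3.png

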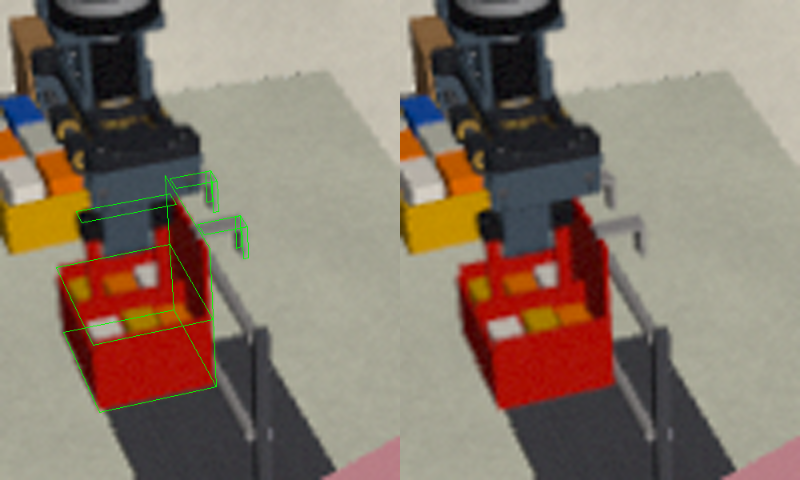

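View pics/otr3.png

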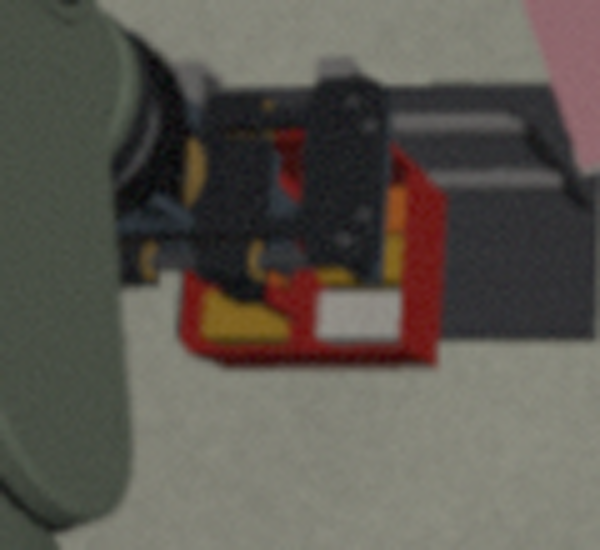

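The hooks are straight above the rail with the lip behind it. I'll lower slowly.

Call:
arm_command([
  [0, [0, 0, -3], 0],
  [0, [0, 0, -7], 0],
  [0, [0, 0, -11], 0],
  [0, [0, 0, -15], 0],
  [0, [0, 0, -19], 0],
  [0, [0, 0, -23], 0],
  [0, [0, 0, -27], 0],
  [0, [0, 0, -30], 0],
  [0, [0, 0, -31], 0],
  [0, [0, 0, -31], 0],
])

```text
time_s: 11.4
ee_pos: [596.6, 240.9, 173.8]
ee_rot: [36.4, 90.0, -140.7]
force: [-0.1, 0.7, -4.2]
gripper_width: 15.7
```

```bash
python3 look.py 4; python3 -c "
import cv2,numpy as np
a=cv2.imread('pics/os4.png');b=cv2.imread('pics/osr4.png');c=np.hstack([a,b]);cv2.imwrite('pics/c4.png',cv2.resize(c,(800,480)))"
```

```text
11.5 [596.7428054  241.00290783 174.17701993] 2.909160099066753 [ 0.95011744 -0.81836192 -2.72504267] [-0.01472363 -0.02018493 -0.03044065] 15.682804435295093
```

View pics/c4.png

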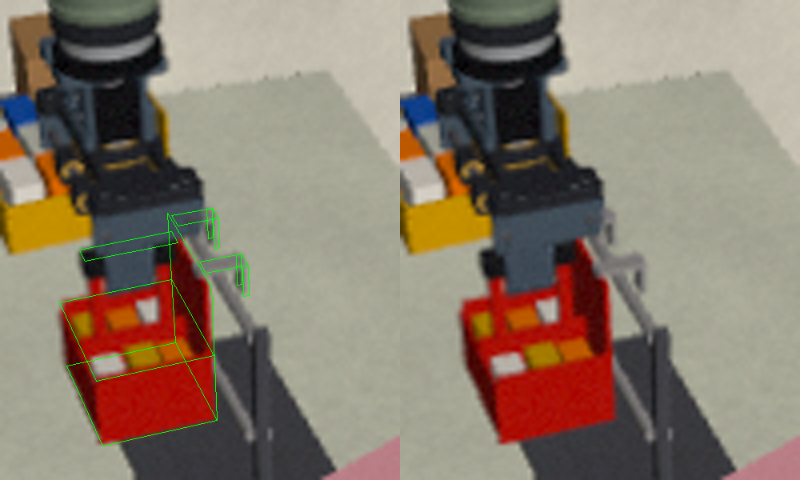

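The lip is behind the rail and the hook top just above it. The force still reads full weight, so I'll creep down until the load transfers.

Call:
arm_command([
  [0, [0, 0, -1], 0],
  [0, [0, 0, -2], 0],
  [0, [0, 0, -3], 0],
  [0, [0, 0, -4], 0],
  [0, [0, 0, -5], 0],
  [0, [0, 0, -5], 0],
])

```text
time_s: 12.1
ee_pos: [596.5, 240.9, 168.8]
ee_rot: [25.2, 90.0, -151.9]
force: [-0.6, -0.1, -3.4]
gripper_width: 15.8
```

Call:
arm_command([
  [0, [0, 0, -1], 0],
  [0, [0, 0, -1.5], 0],
  [0, [0, 0, -1.5], 0],
])

```text
time_s: 12.4
ee_pos: [596.6, 240.9, 167.4]
ee_rot: [42.8, 90.0, -134.3]
force: [-1.1, -0.7, -2.7]
gripper_width: 15.7
```

Call:
arm_command([
  [0, [0, 0, -1], 0],
  [0, [0, 0, -1], 0],
  [0, [0, 0, -1], 0],
])

```text
time_s: 12.7
ee_pos: [596.7, 241.0, 166.6]
ee_rot: [-169.8, 90.0, 13.1]
force: [0.2, -0.4, -3.0]
gripper_width: 15.9
```

Call:
arm_command([
  [0, [0, 0, -1], 0],
  [0, [0, 0, -1], 0],
  [0, [0, 0, -1], 0],
])

```text
time_s: 13.0
ee_pos: [596.8, 241.0, 166.2]
ee_rot: [-167.8, 89.9, 15.1]
force: [-3.3, -0.6, 2.0]
gripper_width: 15.9
```

```bash
python3 look.py 5; python3 -c "
import cv2,numpy as np
a=cv2.imread('pics/os5.png');b=cv2.imread('pics/osr5.png');c=np.hstack([a,b]);cv2.imwrite('pics/c5.png',cv2.resize(c,(800,480)))"
```

```text
13.1 [596.75918708 241.03949351 166.19043158] 2.9154484346377387 [-2.20915844 -0.4698997   3.52113345] [ 0.01702583 -0.02277491  0.03222397] 15.882311414245509
```

View pics/c5.png

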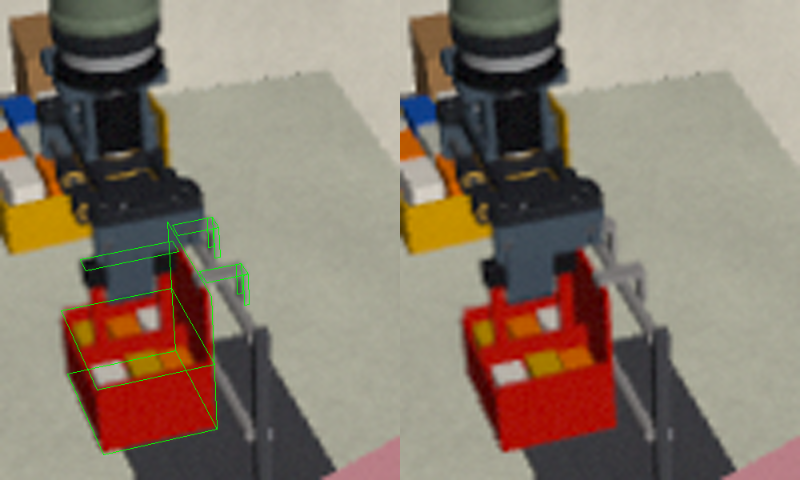

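The force sign flipped to +3.5 N, so the rail carries the caddy. When released it will pivot a few degrees onto the lower bar. I'll ease the grip to 5 N and follow it down so it settles softly.

Call:
arm_command([
  [0, [0, 0, 0], 0],
  [0, [0, 0, 0], 0],
  [0, [0, 0, 0], 0],
  [0, [0, 0, -1], 0],
  [0, [0, 0, -1], 0],
  [0, [0, 0, -2], 0],
  [0, [0, 0, -2], 0],
  [0, [0, 0, -3], 0],
  [0, [0, 0, -3], 0],
  [0, [0, 0, -3], 0],
], grip_force=5)

```text
time_s: 14.1
ee_pos: [596.5, 240.9, 162.4]
ee_rot: [23.3, 90.0, -153.8]
force: [-0.3, -0.3, -1.4]
gripper_width: 16.1
```

```bash
python3 look.py 6; python3 -c "
import cv2,numpy as np
a=cv2.imread('pics/os6.png');b=cv2.imread('pics/osr6.png');c=np.hstack([a,b]);cv2.imwrite('pics/c6.png',cv2.resize(c,(800,480)))"
```

```text
14.2 [596.47629425 240.9115743  162.42186014] 2.9085378565717264 [-1.14972943  0.2912215  -3.47694045] [ 0.087822    0.01579721 -0.0228935 ] 15.741805880248236
```

View pics/c6.png

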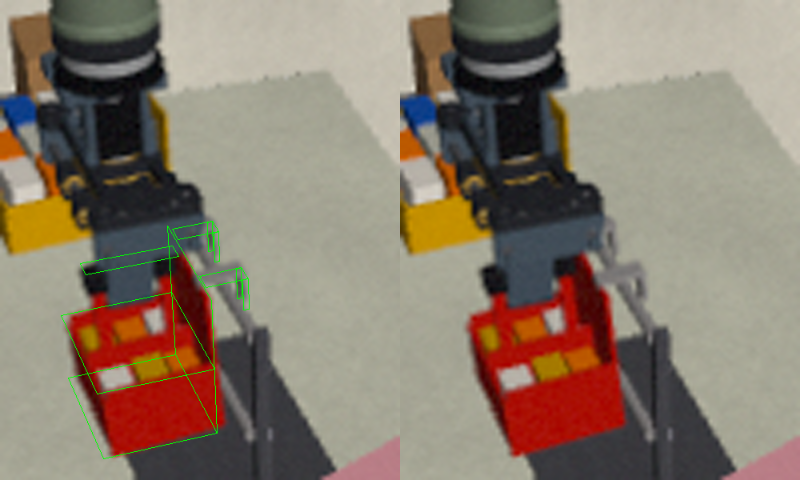

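It is tilting onto the lower bar as intended. I'll follow it further down.

Call:
arm_command([
  [0, [0, 0, -1], 0],
  [0, [0, 0, -1], 0],
  [0, [0, 0, -2], 0],
  [0, [0, 0, -2], 0],
  [0, [0, 0, -3], 0],
  [0, [0, 0, -3], 0],
  [0, [0, 0, -3], 0],
], grip_force=4)

```text
time_s: 14.9
ee_pos: [596.6, 241.0, 159.6]
ee_rot: [-161.5, 90.0, 21.4]
force: [-3.5, -1.4, 4.8]
gripper_width: 15.9
```

```bash
python3 look.py 7; python3 -c "
import cv2,numpy as np
a=cv2.imread('pics/osr6.png');b=cv2.imread('pics/osr7.png');c=np.hstack([a,b]);cv2.imwrite('pics/c7.png',cv2.resize(c,(800,480)))"
```

```text
15.0 [596.64677049 241.01552136 159.57822711] 2.909860829271935 [-3.20056729 -0.35635263  4.28171526] [-0.07424804  0.44499627 -0.10104097] 15.888530704849105
```

View pics/c7.png

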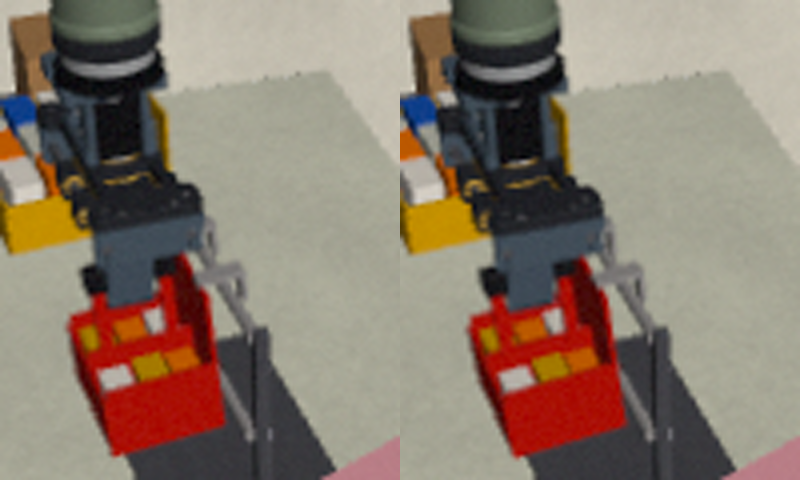

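The caddy did not move further and the force now pushes up and back (+4.8 z, −3.5 x), so rail and lower bar carry it. Relieve 1 mm, then open.

Call:
arm_command([
  [0, [0, 0, 1], 0],
  [0, [0, 0, 1], 0],
  [0.25, [0, 0, 1], 0],
  [0.3, [0, 0, 1], 0],
  [0.5, [0, 0, 1], 0],
  [0.5, [0, 0, 1], 0],
  [0.5, [0, 0, 1], 0],
  [0.5, [0, 0, 1], 0],
  [0.5, [0, 0, 1], 0],
  [0.5, [0, 0, 1], 0],
])

```text
time_s: 16.0
ee_pos: [596.6, 241.0, 160.5]
ee_rot: [138.5, 90.0, -38.6]
force: [0.1, 0.5, 0.4]
gripper_width: 45.5
```

```bash
python3 look.py 8; python3 -c "
import cv2,numpy as np
a=cv2.imread('pics/otr8.png');a=cv2.resize(a,(500,600));b=cv2.imread('pics/osr8.png');c=np.hstack([a,b]);cv2.imwrite('pics/c8.png',cv2.resize(c,(800,480)))"
```

```text
16.1 [596.60647811 240.95802422 160.47620026] 2.910719336584762 [-0.07156625 -0.16354209  0.48743896] [ 0.02805616 -0.06237167  0.00023507] 45.62613858844842
```

View pics/c8.png

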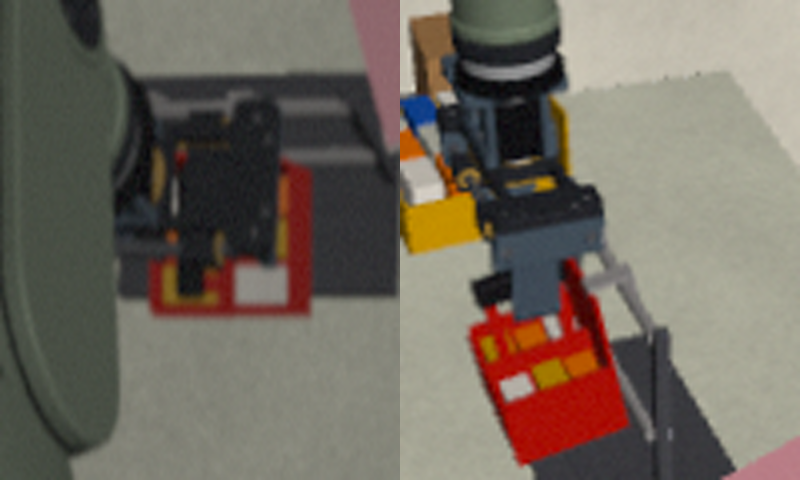

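Released; it settled a little further and hangs free of the fingers (zero force). I'll retreat straight up, then away.

Call:
arm_command([
  [0.5, [0, 0, 5], 0],
  [0.5, [0, 0, 15], 0],
  [0.5, [0, 0, 30], 0],
  [0.5, [0, 0, 50], 0],
  [0.5, [0, 0, 75], 0],
  [0.5, [0, 0, 100], 0],
  [0.5, [0, 0, 130], 0],
  [0.5, [-30, -30, 140], 0],
  [0.5, [-60, -70, 140], 0],
  [0.5, [-90, -110, 140], 0],
  [0.5, [-120, -150, 140], 0],
  [0.5, [-150, -200, 140], 0],
  [0.5, [-150, -240, 140], 0],
  [0.5, [-150, -240, 140], 0],
  [0.5, [-150, -240, 140], 0],
])

```text
time_s: 17.6
ee_pos: [446.7, 0.3, 301.6]
ee_rot: [-170.6, 89.9, 12.2]
force: [-0.3, 0.1, -0.1]
gripper_width: 45.5
```

```bash
python3 look.py 9
python3 - <<'E'
from h import *
a=cv2.resize(cv2.imread('pics/otr9.png'),(500,600));b=cv2.imread('pics/osr9.png');c=np.hstack([a,b]);cv2.imwrite('pics/c9.png',cv2.resize(c,(800,480)))
T=cams.grab_frame('top');save(T,'t9');print(env.state()['force'])
E
```

```text
17.7 [446.99978649   1.66039125 300.97014086] 2.943455459547735 [ 0.23067778 -0.11303928  0.87025475] [-0.01443525 -0.05377253  0.0313394 ] 45.59021606886008
[ 0.13953179 -0.14823641  0.90492281]
```

View pics/c9.png

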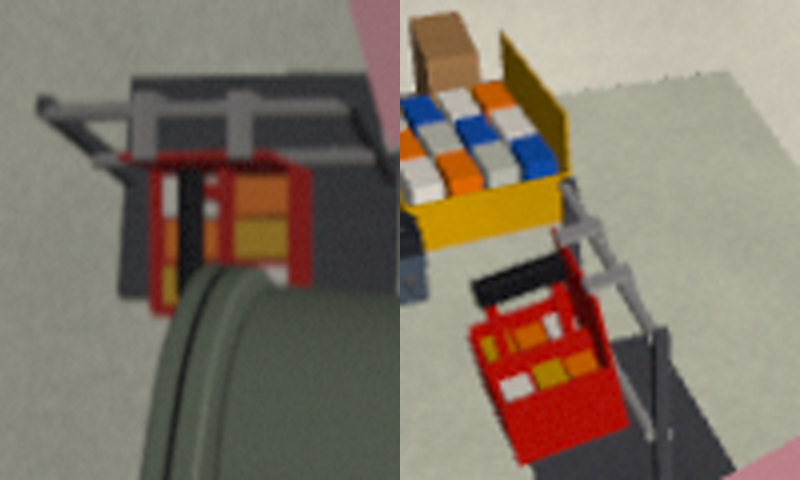

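View pics/t9.png

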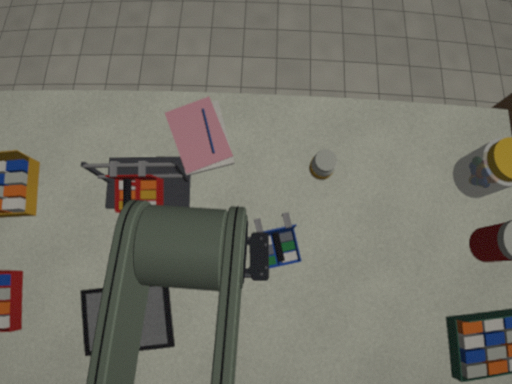

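Both hooks sit over the rail near its middle and the back is against the lower bar. Its pose is unchanged between the last two pictures; blue caddy and tub stand where they were. Handing in.

Run:
```python
from h import *
print(env.job_done())
```

```text
the job is handed in; nothing more can be done
None
```

The red caddy is hanging on the rack's top rail with both hooks over it, near the middle. I gripped it by its bar and carried it above the blue caddy. I lowered it until the force showed the rail carrying it, then followed it down at low grip until its back rested on the lower bar, and released.

The last pictures show it leaning slightly back against the lower bar. It settled slightly when the fingers opened, then looked the same after the arm withdrew. The blue caddy and the white tub stand where they were, and the gripper was clear, with about 0 to 1 N on the wrist, which is sensor noise. It took about 18 s in all.

Two checks did not fully agree:
- **Bar position:** the carrying bar appeared a few mm lower in the pictures than the given dimensions, which did not affect the grasp.
- **Force readings:** they varied by about 1 N while the weight passed to the rail, so I used the pictures as well to confirm it was hanging.

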